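# Slide the long collimator home in its support block

## Task

Take the long thin collimator tube from its cradle and slide it, slim tip first, about halfway into the bore of the support block, then let go of it. Take or push it from further back and send it fully home, so that its collar rests against the block's face, and let go. Leave the short fat tube, the goniometer head, the jar and the screwdriver where they are.

Things in the scene. Friction and masses are not known exactly. Their poses are not given: they have to be found in the camera images.
- collimator_mid (a point): The long steel collimator: a tube 16 mm in diameter, 204 mm long, about 0.25 kg. This is its balance point, on its axis, and the place to grip first. x runs along the tube to the slim tip, 109 mm ahead (last 6 mm taper to 11 mm). The collar (30 mm diameter, 10 mm thick) has its front face 51 mm behind; the tube ends 95 mm behind. It starts level, axis 45 mm above the table.
- collimator_tip (a point): Centre of the collimator's slim front end, on its axis (160 mm ahead of the collar's front face).
- collar_front (a point): Centre of the front face of the collimator's collar, on its axis; x axis towards the tip. It meets the block's face when the tube is home.
- stub_mid (a point): Middle of the plain stub, 34 mm long and 16 mm in diameter, that ends the collimator behind its collar; on the axis, 27 mm behind the collar's front face. The place to grip or push for the second stroke.
- cradle_long: The fixed cradle the collimator starts in. Origin on the table under the collimator's balance point, x along the tube. An 8 mm base plate 150 by 56 mm and two V supports, 10 mm long along the tube and about 40 mm wide, centred 41 mm behind and 60 mm ahead of the origin, up to 50 mm above the table; the tube is free to grip between them and lifts straight out.
- block: The fixed support block. Origin on the table under the bore's mouth, x level into the bore. The block is 170 mm long from its front face, 60 mm wide, its top 108 mm above the table, on a narrower foot and a 10 mm high base plate 90 mm wide that begins in line with the front face.
- bore_mouth (a point): Centre of the bore's mouth in the block's front face, 85 mm above the table; x points level into the bore, z up. The bore is 19 mm across with a 3 mm chamfer, straight and open right through the block. Only light friction resists the tube until the collar meets the face. Let go halfway in, the tube stays, drooping 2 to 3 degrees: lift its end level as it goes in.
- short_tube_mid (a point): Bystander: middle of a short, fat steel tube, 22 mm in diameter, 100 mm long with a 34 mm collar at one end, lying at the same height in a cradle of its own beside the long one's. Must not be disturbed.
- gonio_head_mid (a point): Bystander: a small upright goniometer head of steel and brass, 44 mm across, 58 mm tall; this point is half-way up.
- jar_mid (a point): Bystander: a small closed jar, 42 mm across, 50 mm tall; this point is half-way up.
- screwdriver_grip (a point): Bystander: a screwdriver about 160 mm long lying on the table; the point is on its handle.
Mind the look-alikes: they are no part of the job. What is shaped like the part that bears collimator_mid but orange or turquoise is not meant.

How it is judged:
On the way, in this order (a step that is already met when the one before it is completed fails the run):
1. the collimator is about halfway in (tip 45 to 115 mm inside the mouth) and let go (x of collimator_tip in the frame of bore_mouth between 0.045 and 0.115 m and y of collimator_tip in the frame of bore_mouth between -0.006 and 0.006 m and z of collimator_tip in the frame of bore_mouth between -0.006 and 0.006 m and angle between the x axis of collimator_mid and the x axis of bore_mouth, either way round below 0.12 rad and contact force between the fingers and collimator below 0.1 N), for 0.2 s.
2. the collimator is fully home, its collar against the block's face (x of collar_front in the frame of bore_mouth between -0.003 and 0.003 m and y of collar_front in the frame of bore_mouth between -0.006 and 0.006 m and z of collar_front in the frame of bore_mouth between -0.006 and 0.006 m), for 0.2 s.
At the end, for the whole second after the job is handed in: The collimator lies in the bore, tip first, its collar's front face within 3 mm of the block's face and centred on the bore within 6 mm each way, its axis within 0.06 rad of the bore's, at rest and let go (all of step 2 and angle between the x axis of collimator_mid and the x axis of bore_mouth, either way round below 0.06 rad and linear speed of collimator below 0.01 m/s and contact force between the fingers and collimator below 0.1 N); the robot touches nothing.
It fails at once if the short tube is moved more than 30 mm (distance of short_tube_mid from where it was at the start of the episode above 0.03 m).
It fails at once if the goniometer head is moved more than 30 mm (distance of gonio_head_mid from where it was at the start of the episode above 0.03 m).
It fails at once if the jar is moved more than 30 mm (distance of jar_mid from where it was at the start of the episode above 0.03 m).
It fails at once if the screwdriver is moved more than 30 mm (distance of screwdriver_grip from where it was at the start of the episode above 0.03 m).
It also fails if it takes over 61 s, if anything falls off the work surface, if the arm or the gripper's body presses on something with over 40 N, if the wrist force passes 120 N, or if a joint passes its speed limit or range.

## Robot

A 6-joint arm with a two-finger parallel gripper is mounted at the origin on the work surface. World frame = base frame: x ahead of the robot, y to its left, z up, the work surface at z = 0. Lengths are in m, angles in rad, forces in N, time in s.
With the tool pointing down it reaches from about 0.375 to 0.975 m from the base axis. Payload 3.8 kg.
Tool frame: the origin (TCP) lies on the centre line of the jaws, within the pads' length; the fingertips stand 14 mm ahead of it and the grasp point (between the pads) lies 5 mm behind it (bot.finger_overhang is the distance from the TCP to the fingertips, in m); y points along the fingers, x is the direction in which the jaws open and shut, and the axes are right-handed (so a half turn about y gives the same grasp; the last joint's range is limited). The gripper opens to 85 mm and grips with 20 to 120 N. Pads are 22 mm wide; open, the fingers measure 114 mm over their backs; the gripper's body (76 mm by 85 mm) begins 54 mm behind the grasp point. The pads swing forward as they close: fully open they stand 13 mm farther back than shut.
Start: joints at [-1.256, 0.264, 1.604, -0, 1.274, -0.037], TCP at [0.233, -0.634, 0.245] pointing down, gripper open.
Joint ranges: [-2.63, 2.63], [-0.94, 2.18], [0.31, 2.57], [-1.31, 4.45], [0, 2.66], [-2.55, 2.55]. Speed limits (rad/s): [2.57, 2.57, 3.14, 3.14, 3.14, 3.14].

## Interface

Orientations are given as a rotation vector (axis times angle).
In Python, from workcell import readout, read_camera, bot, spotter gives the robot as it stands.
- The arm moves only by the tool jog_arm, never from a script. Its argument "increments" is a list of rows, each a list of 7 numbers: the shift along the tool's x, y, z in m, then the turn, a rotation vector about the tool's x, y, z in rad, then the opening, from 0 (shut) to 1 (fully open). A call has 1 to 10 rows; each row shifts and turns the pose as measured when the row begins, along the tool's axes as they then stand; what a row does not reach is not made up. A row lasts 1/8 s, in which the tool goes at most 62.5 mm and 10.7 degrees, less where a joint would pass 70% of its speed; a pose out of reach is approached as far as the arm can. A call with a gripper value outside its range is refused whole. The fingers move at their own pace and stop on an object; "force" is the grip in N (left out, the last holds). Time passes only in rows, so rows that do not move let the fingers close. It gives the time, the measured TCP pose, the force and the opening at its end, in the units of the state.
- readout.read_state(): the state, without advancing time (a new reading comes with each control period).
- read_camera(name): name is "side" or "top"; returns a dict with "img" (480x640x3 uint8, blue, green, red), "range_z" (480x640 float32, m along the optical axis (not along the pixel's ray), 0 where there is no reading), "fx", "fy", "cx", "cy" (pixels), "distortion" ([k1, k2, p1, p2, k3] as OpenCV has them; the pictures are not rectified), "world_from_camera" (4x4, takes a point from camera to world coordinates). Camera axes: x right, y down, z forward; pixel columns grow to the right and rows downward; lengths in m; the calibration is good to about 2 mm. A picture is of the moment at which its call begins.
- bot.finish_job(): hands the job in, once; it reports no verdict.
Trained networks look in a picture, given as the dict that the camera call returned (one of the last four; its "shot" number tells which), for a name from the list of things; names that differ only in an ending like _2 or _b are one class to them, and where a whole thing is asked for, a point or a joint stands for the part that bears it (a point fixed in the world has none). Each returns a list of dicts, best first, with "p" (0 to 1); they miss things now and then, are a little off and sometimes report something else, mostly with a low value. They report only what shows in the picture. A call takes as long as a camera call. They do not tell look-alikes from the thing itself.
- spotter.masks_of(picture, thing): "mask" (480x640 bool, what is visible of it) and "location" ([column, row] in pixels, amid what is visible of it).
- spotter.spot_point(picture, thing): "location" ([column, row] in pixels: a listed point, or the origin of a listed thing).
The state is a dict: "time": time; "q": joint angles; "joint_vel": joint speeds; "joint_torque": joint torques, N m; "tool_pos": TCP position; "tcp_rot": TCP orientation; "wrist_force": force on the tool from outside, world axes, zero at the start; "torque": the same for the moment, N m; "width": opening from 0.0 (shut) to 1.0 (fully open).
Only numpy, scipy, OpenCV 4.12 (cv2) and the standard library are available. Lean on these libraries where they do the work, as an engineer would, in place of code of your own. Each camera call takes 0.05 s, during which the arm holds its last target. There are 200 camera calls.

## Working session

There is one attempt and no reset: what is moved stays moved. The work goes in short steps, Python scripts to look and compute and a tool call to move; the robot and the scene stay as the last step left them, time stands still between calls to the robot, and variables do not carry over. Pictures are saved under pics/ and viewed, about 8 in all and at most 12, crops included, and the job is handed in when it is done.

Besides the shell and the picture viewer there is one more tool, called after "Call:" as name([rows], argument=value, ...), one row to a line, values as JSON. jog_arm: Moves the arm, as the interface text tells. Its arguments: {"type":"object","properties":{"increments":{"type":"array"},"force":{"type":"number"}},"required":["increments"]}

```bash
ls; mkdir -p pics
cat > h.py <<'E'
import numpy as np, cv2
from workcell import readout, read_camera, bot, spotter
from scipy.spatial.transform import Rotation as R
def K(p): return np.array([[p['fx'],0,p['cx']],[0,p['fy'],p['cy']],[0,0,1.]])
def ray(p,uv):
    n=cv2.undistortPoints(np.array(uv,float).reshape(-1,1,2),K(p),np.array(p['distortion'],float)).reshape(-1,2)
    d=np.c_[n,np.ones(len(n))]; T=np.array(p['world_from_camera']); return T[:3,3], d@T[:3,:3].T
def at_z(p,uv,z):
    o,d=ray(p,uv); return o+d*((z-o[2])/d[:,2])[:,None]
def cloud(p,mask):
    v,u=np.nonzero(mask&(p['range_z']>0)); o,d=ray(p,np.c_[u,v]); return o+d*p['range_z'][v,u][:,None]
E
python3 - <<'E'
from h import *
s=readout.read_state(); print(s['time'],s['tool_pos'],s['tcp_rot'],bot.finger_overhang)
ims=[]
for c in ('top','side'):
    p=read_camera(c); cv2.imwrite(f'pics/{c}0.png',p['img']); print(c,np.round(p['world_from_camera'],3).tolist())
    for t in ['collimator_mid','collimator_tip','collar_front','stub_mid','cradle_long','block','bore_mouth','short_tube_mid','gonio_head_mid','jar_mid','screwdriver_grip']:
        z={'block':0,'cradle_long':0,'bore_mouth':.085,'gonio_head_mid':.029,'jar_mid':.025,'screwdriver_grip':.012}.get(t,.045)
        for r in spotter.spot_point(p,t)[:3]:
            print(t,round(r['p'],2),np.round(r['location']),np.round(at_z(p,[r['location']],z)[0],3))
E
```

```text
pics
0.0 [ 0.23237763 -0.63297676  0.24392796] [-1.35389687  0.94760296 -0.94456441] 0.014
top [[0.027, -0.984, 0.174, 0.314], [-0.999, -0.03, -0.013, -0.099], [0.018, -0.173, -0.985, 1.145], [0.0, 0.0, 0.0, 1.0]]
collimator_mid 0.94 [372. 350.] [ 0.26  -0.242  0.045]
collimator_mid 0.76 [391. 270.] [ 0.439 -0.284  0.045]
collimator_mid 0.67 [487. 322.] [ 0.327 -0.504  0.045]
collimator_tip 0.92 [322. 352.] [ 0.253 -0.134  0.045]
collimator_tip 0.91 [342. 261.] [ 0.455 -0.174  0.045]
collimator_tip 0.86 [530. 330.] [ 0.309 -0.605  0.045]
collar_front 0.87 [417. 269.] [ 0.442 -0.343  0.045]
collar_front 0.8 [394. 349.] [ 0.263 -0.291  0.045]
stub_mid 0.74 [425. 277.] [ 0.424 -0.362  0.045]
stub_mid 0.62 [453. 320.] [ 0.328 -0.425  0.045]
stub_mid 0.61 [407. 347.] [ 0.267 -0.321  0.045]
cradle_long 0.58 [387. 269.] [ 0.444 -0.283  0.   ]
block 0.64 [235. 240.] [0.504 0.077 0.   ]
bore_mouth 0.64 [227. 232.] [0.507 0.083 0.085]
bore_mouth 0.61 [165. 143.] [0.708 0.237 0.085]
short_tube_mid 0.97 [410. 198.] [ 0.606 -0.328  0.045]
short_tube_mid 0.52 [226. 231.] [0.516 0.092 0.045]
gonio_
[... 567 characters left out ...]
.76 [439. 285.] [ 0.23  -0.086  0.045]
collimator_tip 0.72 [356. 239.] [ 0.458 -0.174  0.045]
collar_front 0.97 [385. 211.] [ 0.444 -0.324  0.045]
collar_front 0.85 [444. 208.] [ 0.313 -0.401  0.045]
stub_mid 0.97 [399. 204.] [ 0.424 -0.374  0.045]
stub_mid 0.54 [437. 208.] [ 0.33  -0.394  0.045]
cradle_long 0.86 [382. 230.] [ 0.443 -0.302  0.   ]
block 0.71 [288. 312.] [0.504 0.078 0.   ]
bore_mouth 0.91 [285. 280.] [0.505 0.08  0.085]
short_tube_mid 0.82 [330. 198.] [ 0.601 -0.327  0.045]
gonio_head_mid 0.62 [235. 234.] [ 0.747 -0.095  0.029]
jar_mid 0.86 [144. 322.] [0.735 0.256 0.025]
jar_mid 0.59 [236. 234.] [ 0.75  -0.103  0.025]
screwdriver_grip 0.68 [271. 222.] [ 0.711 -0.204  0.012]
```

View pics/top0.png

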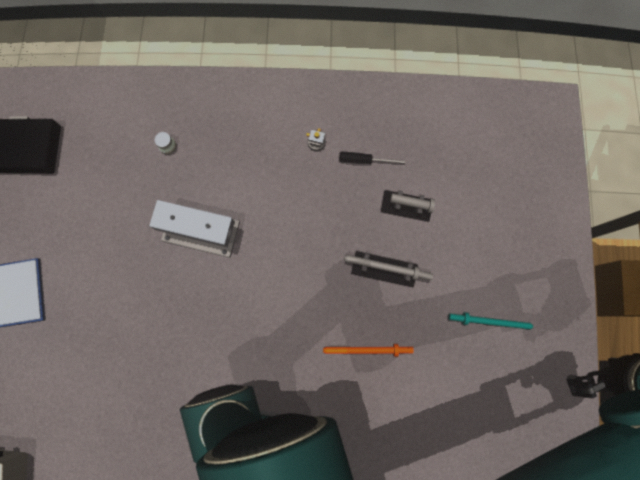

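View pics/side0.png

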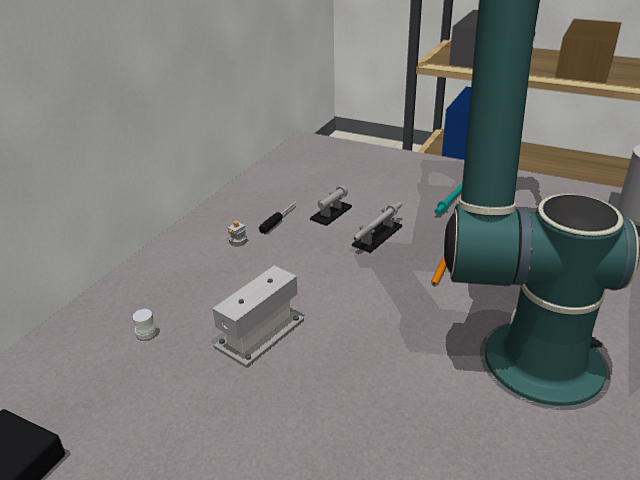

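The steel collimator is at about (391,270) in the top view, with its tip left at (347,259) and its collar right at (420,273). The orange and turquoise look-alikes lie below it. The block is at about (190,222), and I still need to confirm which end is the front face.

```bash
cat > m.py <<'E'
from h import *
P={c:read_camera(c) for c in('top','side')}
for c,p in P.items():
    for t,lo,hi in(('block',.092,.125),('block',.004,.02)):
        for r in spotter.masks_of(p,t)[:2]:
            X=cloud(p,cv2.dilate(r['mask'].astype(np.uint8),np.ones((9,9)))>0)
            X=X[(X[:,2]>lo)&(X[:,2]<hi)]
            if len(X)<30: continue
            (cx,cy),(w,h),a=cv2.minAreaRect(X[:,:2].astype(np.float32)); b=cv2.boxPoints(((cx,cy),(w,h),a))
            print(c,t,lo,round(r['p'],2),r['location'],'z',np.round(np.median(X[:,2]),4),len(X),np.round(b,3).tolist(),round(w,3),round(h,3))
    for r in spotter.masks_of(p,'collimator_mid'):
        X=cloud(p,r['mask']); X=X[X[:,2]>.03]; 
        if len(X)<20: continue
        X=X.astype(np.float32); vx,vy,x0,y0=cv2.fitLine(X[:,:2],cv2.DIST_HUBER,0,.001,.001).ravel()
        s=(X[:,0]-x0)*vx+(X[:,1]-y0)*vy
        print(c,'col',round(r['p'],2),np.round(r['location']),np.round([x0,y0,vx,vy],4),np.degrees(np.arctan2(vy,vx)).round(2),'s',s.min().round(3),s.max().round(3),'ztop',np.percentile(X[:,2],[50,90,98]).round(3), p['img'][int(r['location'][1]),int(r['location'][0])])
        
    cr=p['img'][180:300,140:460] if c=='top' else p['img'][170:370,180:430]
    cv2.imwrite(f'pics/{c}1.png',cv2.resize(cr,None,fx=2.5 if c=='top' else 3,fy=2.5 if c=='top' else 3,interpolation=cv2.INTER_CUBIC))
E
python3 m.py
```

```text
top block 0.092 0.76 [193.3, 228.5] z 0.1058 2210 [[0.4749999940395355, 0.08399999886751175], [0.5350000262260437, 0.07100000232458115], [0.5709999799728394, 0.23899999260902405], [0.5109999775886536, 0.25200000405311584]] 0.172 0.061
top block 0.004 0.76 [193.3, 228.5] z 0.0081 691 [[0.4620000123977661, 0.07800000160932541], [0.5590000152587891, 0.06199999898672104], [0.5929999947547913, 0.26899999380111694], [0.4959999918937683, 0.28600001335144043]] 0.21 0.099
top col 0.7 [389. 268.] [ 0.4434 -0.2823  0.1787  0.9839] 79.71 s -0.097 0.105 ztop [0.049 0.054 0.057] [134 139 148]
top col 0.53 [314. 139.] [ 0.749  -0.1045  0.3717  0.9283] 68.18 s -0.02 0.022 ztop [0.044 0.052 0.057] [173 169 166]
side block 0.092 0.61 [258.2, 316.1] z 0.1068 2254 [[0.47200000286102295, 0.08399999886751175], [0.5360000133514404, 0.07100000232458115], [0.5699999928474426, 0.2409999966621399], [0.5059999823570251, 0.2540000081062317]] 0.173 0.066
side block 0.004 0.61 [258.2, 316.1] z 0.0094 1374 [[0.4429999887943268, -0.024000000208616257], [0.6150000095367432, -0.04899999871850014], [0.656000018119812, 0.23199999332427979], [0.48500001430511475, 0.257999986410141]] 0.285 0.173
side col 0.73 [378. 220.] [ 0.4376 -0.2782  0.1899  0.9818] 79.05 s -0.097 0.109 ztop [0.05  0.053 0.058] [162 165 170]
```

View pics/side1.png

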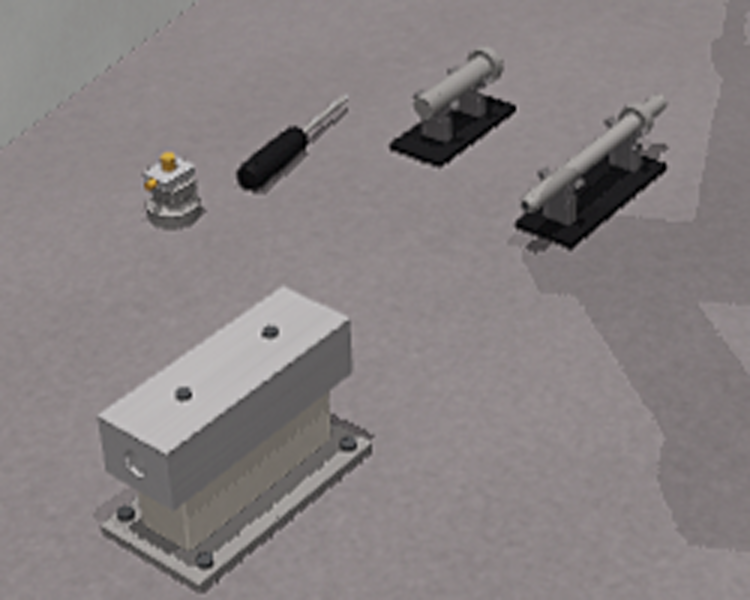

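```bash
cat >> h.py <<'E'
def tool():
    s=readout.read_state(); return s,np.array(s['tool_pos']),R.from_rotvec(s['tcp_rot']).as_matrix()
def delta(pos,ang):
    "tool-frame shift & turn to reach pos with tool y down, tool z along +/- horizontal ang(deg)"
    s,p,M=tool(); u=np.array([np.cos(np.radians(ang)),np.sin(np.radians(ang)),0])
    best=None
    for sg in(1,-1):
        z=sg*u; y=np.array([0,0,-1.]); T=np.c_[np.cross(y,z),y,z]
        rv=R.from_matrix(M.T@T).as_rotvec()
        if best is None or np.linalg.norm(rv)<np.linalg.norm(best[0]): best=(rv,sg)
    print('t',s['time'],'pos',p.round(4),'w',round(s['width'],3),'F',np.round(s['wrist_force'],1),'tool-z sign',best[1]);print('axes x,y,z:',M.T.round(3).tolist())
    print('shift(tool)',(M.T@(np.array(pos)-p)).round(4),'turn',best[0].round(4),'deg',np.degrees(best[0]).round(1))
E
python3 - <<'E'
from h import *
p=read_camera('side'); T=np.linalg.inv(np.array(p['world_from_camera']))
u=np.array([np.cos(np.radians(78)),np.sin(np.radians(78)),0]);n=np.array([-u[1],u[0],0]);m=np.array([.505,.0775,0])
for k,(a,b,z) in {'near-left flush':(0,45,.01),'far end left 170':(.17e3,45,.01),'far right170':(170,-45,.01),'top nearL':(0,30,.108),'top farL':(170,30,.108),'top farR':(170,-30,.108)}.items():
    X=m+u*a/1e3+n*b/1e3+[0,0,z]; print(k,cv2.projectPoints(X[None],cv2.Rodrigues(T[:3,:3])[0],T[:3,3],K(p),np.array(p['distortion'],float))[0].ravel().round(1))
delta([.443,-.285,.16],79.4)
E
```

```text
near-left flush [303.9 315.9]
far end left 170 [245.7 363.4]
far right170 [212.7 343.3]
top nearL [296.2 274.9]
top farL [234.8 320.1]
top farR [211.9 307.2]
t 1.65 pos [ 0.2326 -0.6337  0.2453] w 0.998 F [-0.1  0.5 -0.2] tool-z sign 1
axes x,y,z: [[0.345, -0.939, 0.0], [0.0, -0.0, -1.0], [0.939, 0.345, -0.0]]
shift(tool) [-0.2548  0.0853  0.3177] turn [ 0.    -1.034  0.   ] deg [  0.  -59.2   0. ]
```

Call:
jog_arm([
  [0,0,0,0,-0.172,0,1],
  [0,0,0,0,-0.172,0,1],
  [0,0,0,0,-0.172,0,1],
  [0,0,0,0,-0.172,0,1],
  [0,0,0,0,-0.172,0,1],
  [0,0,0,0,-0.172,0,1],
])

```text
time: 2.4
tool_pos: [0.2326, -0.6336, 0.2453]
tcp_rot: [-1.567, 0.12, -0.121]
wrist_force: [0.4, -0.2, -0.1]
width: 0.998
```

Call:
jog_arm([
  [0.018,0,0.048,0,0,0,1],
  [0.018,0,0.048,0,0,0,1],
  [0.018,0,0.048,0,0,0,1],
  [0.018,0,0.048,0,0,0,1],
  [0.018,0.01,0.048,0,0,0,1],
  [0.018,0.01,0.048,0,0,0,1],
  [0.018,0.02,0.048,0,0,0,1],
  [0.018,0.02,0.048,0,0,0,1],
  [0,0,0,0,0,0,1],
])

```text
time: 3.52
tool_pos: [0.4397, -0.2678, 0.1851]
tcp_rot: [-1.572, 0.117, -0.126]
wrist_force: [0.0, -0.4, -0.0]
width: 0.997
```

```bash
python3 -c "
from h import *
delta([.443,-.285,.04],79.4)"
```

```text
t 3.525 pos [ 0.4397 -0.2678  0.1851] w 0.997 F [ 0.  -0.4 -0. ] tool-z sign 1
axes x,y,z: [[0.988, -0.154, 0.006], [0.005, -0.005, -1.0], [0.154, 0.988, -0.004]]
shift(tool) [ 0.005   0.1452 -0.0159] turn [0.004  0.0304 0.0061] deg [0.2 1.7 0.3]
```

Call:
jog_arm([
  [0.005,0.03,-0.016,0.004,0.03,0.006,1],
  [0,0.03,0,0,0,0,1],
  [0,0.03,0,0,0,0,1],
  [0,0.025,0,0,0,0,1],
  [0,0.015,0,0,0,0,1],
  [0,0.01,0,0,0,0,1],
  [0,0,0,0,0,0,1],
])

```text
time: 4.4
tool_pos: [0.4453, -0.2931, 0.0469]
tcp_rot: [-1.574, 0.14, -0.153]
wrist_force: [-0.8, -0.2, 0.6]
width: 0.997
```

```bash
python3 -c "
from h import *
delta([.443,-.285,.04],79.4)
a=[]
for c,(x,y) in {'top':(390,270),'side':(380,220)}.items():
    p=read_camera(c); a.append(cv2.resize(p['img'][y-45:y+45,x-60:x+60],(400,300),interpolation=cv2.INTER_CUBIC))
cv2.imwrite('pics/g.png',np.hstack(a))"
```

```text
t 4.4 pos [ 0.4453 -0.2931  0.0469] w 0.997 F [-0.8 -0.2  0.6] tool-z sign 1
axes x,y,z: [[0.983, -0.185, 0.01], [0.008, -0.009, -1.0], [0.185, 0.983, -0.008]]
shift(tool) [-0.0039  0.0068  0.0076] turn [ 0.0076 -0.0013  0.0095] deg [ 0.4 -0.1  0.5]
```

View pics/g.png

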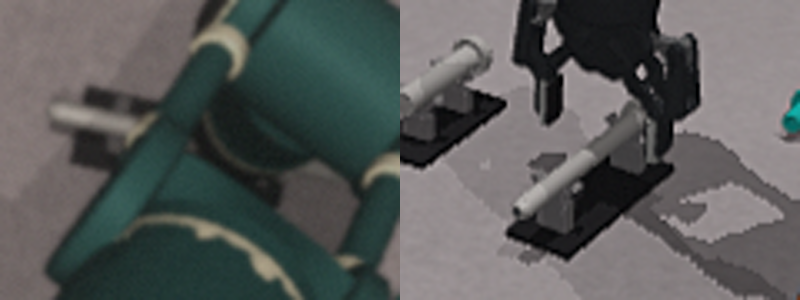

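The jaws straddle the tube in the side view, slightly behind the balance point. I'll shift 8 mm forward, lower and close.

Call:
jog_arm([
  [-0.003,0.006,0.008,0.0076,0,0.0095,1],
  [0,0.001,0.001,0,0,0,1],
  [0,0,0,0,0,0,0.3],
  [0,0,0,0,0,0,0],
  [0,0,0,0,0,0,0],
  [0,0,0,0,0,0,0],
  [0,0,0,0,0,0,0],
  [0,0,0,0,0,0,0],
], force=60)

```text
time: 5.5
tool_pos: [0.4437, -0.2836, 0.0428]
tcp_rot: [-1.567, 0.146, -0.143]
wrist_force: [0.6, -0.2, -0.2]
width: 0.162
```

```bash
python3 -c "
from h import *
delta([.476,-.059,.08],78)"
```

```text
t 5.5 pos [ 0.4437 -0.2836  0.0428] w 0.162 F [ 0.6 -0.2 -0.2] tool-z sign 1
axes x,y,z: [[0.983, -0.183, -0.001], [-0.002, -0.001, -1.0], [0.183, 0.983, -0.001]]
shift(tool) [-0.0094 -0.0375  0.2267] turn [ 0.0013  0.0252 -0.0014] deg [ 0.1  1.4 -0.1]
```

Call:
jog_arm([
  [0,-0.01,0,0,0,0,0],
  [0,-0.015,0,0,0,0,0],
  [0,-0.02,0,0,0,0,0],
  [-0.003,0,0.04,0,0.025,0,0],
  [0,0,0.04,0,0,0,0],
  [0,0,0.04,0,0,0,0],
  [0,0,0.03,0,0,0,0],
  [0,0,0.02,0,0,0,0],
  [0,0,0,0,0,0,0],
])

```text
time: 6.62
tool_pos: [0.4794, -0.1135, 0.0971]
tcp_rot: [-1.568, 0.16, -0.172]
wrist_force: [0.2, -0.2, -2.2]
width: 0.165
```

```bash
cat > look.py <<'E'
from h import *
import sys
delta([.476,-.059,.083],78)
for c in ('top','side'):
    p=read_camera(c); cv2.imwrite(f'pics/{c}_{sys.argv[1]}.png',p['img'])
    for r in spotter.masks_of(p,'collimator_mid')[:3]:
        col=p['img'][r['mask']].mean(0)
        if np.ptp(col)>50: continue
        X=cloud(p,r['mask']).astype(np.float32)
        if len(X)<15: continue
        v=cv2.fitLine(X,cv2.DIST_HUBER,0,.001,.001).ravel(); d=v[:3]*np.sign(v[1]); s=(X-v[3:])@d
        print(c,round(r['p'],2),np.round(r['location']),len(X),'dir',d.round(3),'az',np.degrees(np.arctan2(d[1],d[0])).round(1),'el',np.degrees(np.arcsin(d[2])).round(1),'front',(v[3:]+d*np.percentile(s,99)).round(4))
    for t in('collimator_tip','collar_front','stub_mid','bore_mouth'):
        for r in spotter.spot_point(p,t)[:4]:
            X=at_z(p,[r['location']],.085)[0]
            if X[0]>.36 and X[1]>-.4: print(c,t,round(r['p'],2),np.round(r['location'],1),X.round(4))
E
python3 look.py a
```

```text
t 6.625 pos [ 0.4794 -0.1135  0.0971] w 0.165 F [ 0.2 -0.2 -2.2] tool-z sign 1
axes x,y,z: [[0.978, -0.21, 0.008], [0.007, -0.004, -1.0], [0.21, 0.978, -0.003]]
shift(tool) [-0.0148  0.0138  0.0526] turn [ 0.0029 -0.0022  0.0081] deg [ 0.2 -0.1  0.5]
top 0.7 [295. 246.] 260 dir [0.208 0.978 0.007] az 78.0 el 0.4 front [ 0.4939 -0.0379  0.1032]
top collar_front 0.6 [341.6 249.4] [ 0.4757 -0.1691  0.085 ]
top stub_mid 0.79 [354.2 255.1] [ 0.4639 -0.1968  0.085 ]
top stub_mid 0.68 [385.7 270. ] [ 0.4333 -0.2659  0.085 ]
top bore_mouth 0.65 [225.8 230.2] [0.5105 0.0855 0.085 ]
side 0.67 [327. 240.] 337 dir [0.244 0.97  0.023] az 75.9 el 1.3 front [ 0.4983 -0.0076  0.1026]
side collimator_tip 0.7 [305.2 253.1] [ 0.5116 -0.0213  0.085 ]
side collar_front 0.64 [351.4 217.7] [ 0.4812 -0.1985  0.085 ]
side stub_mid 0.88 [357.7 215.7] [ 0.4713 -0.2132  0.085 ]
side stub_mid 0.25 [379.1 233.4] [ 0.396  -0.1611  0.085 ]
side bore_mouth 0.74 [285.3 280.2] [0.503  0.0818 0.085 ]
```

Call:
jog_arm([
  [-0.008,0.006,0.02,0.003,-0.002,0.008,0],
  [-0.007,0.006,0.02,0,0,0,0],
  [0,0.002,0.015,0,0,0,0],
  [0,0,0.005,0,0,0,0],
  [0,0,0,0,0,0,0],
])

```text
time: 7.85
tool_pos: [0.4781, -0.0523, 0.0821]
tcp_rot: [-1.565, 0.167, -0.168]
wrist_force: [-0.7, 0.1, -2.9]
width: 0.163
```

```bash
python3 look.py b; python3 -c "
import cv2,numpy as np
a=[cv2.resize(cv2.imread(f'pics/{c}_b.png')[y-60:y+60,x-80:x+80],(400,300),interpolation=cv2.INTER_CUBIC) for c,x,y in(('top',250,235),('side',300,270))]
cv2.imwrite('pics/b.png',np.hstack(a))"
```

```text
t 7.85 pos [ 0.4781 -0.0523  0.0821] w 0.163 F [-0.7  0.1 -2.9] tool-z sign 1
axes x,y,z: [[0.977, -0.212, 0.0], [0.0, -0.0, -1.0], [0.212, 0.977, -0.0]]
shift(tool) [-0.0006 -0.0009 -0.007 ] turn [ 0.0004 -0.004   0.0002] deg [ 0.  -0.2  0. ]
top 0.62 [314. 252.] 319 dir [ 0.198  0.98  -0.005] az 78.6 el -0.3 front [0.4944 0.041  0.0879]
top collimator_tip 0.56 [240.  236.6] [0.4972 0.0535 0.085 ]
top collar_front 0.67 [312.4 252.6] [ 0.4667 -0.1057  0.085 ]
top stub_mid 0.61 [325.9 258.1] [ 0.4556 -0.1353  0.085 ]
top bore_mouth 0.94 [225.9 230.8] [0.5092 0.0852 0.085 ]
side 0.63 [314. 261.] 385 dir [0.23  0.973 0.033] az 76.7 el 1.9 front [0.4971 0.0549 0.0891]
side collimator_tip 0.64 [294.  271.8] [0.5008 0.0491 0.085 ]
side collimator_tip 0.62 [325.9 249.5] [ 0.477  -0.0524  0.085 ]
side collar_front 0.59 [337.5 241. ] [ 0.4683 -0.0935  0.085 ]
side stub_mid 0.56 [348.  234.8] [ 0.4576 -0.1266  0.085 ]
side bore_mouth 0.57 [284.6 277.5] [0.5088 0.0744 0.085 ]
```

View pics/b.png

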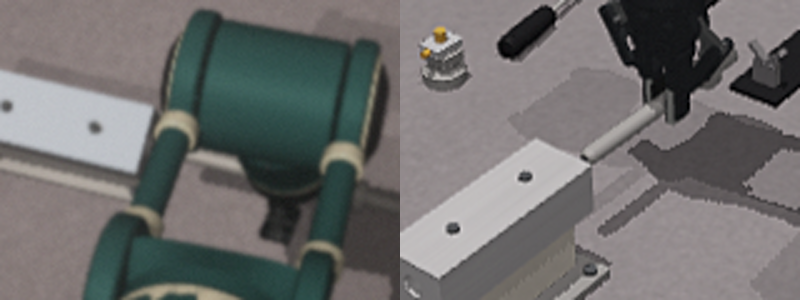

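The tip is just in front of the mouth and lined up with it: at side-crop (588,157), with the block's top corner at (590,165). Now I'll insert it carefully.

Call:
jog_arm([
  [0,0,0.012,0,0,0,0],
  [0,0,0.012,0,0,0,0],
  [0,0,0.012,0,0,0,0],
  [0,0,0,0,0,0,0],
])

```text
time: 8.95
tool_pos: [0.4859, -0.0143, 0.082]
tcp_rot: [-1.564, 0.168, -0.168]
wrist_force: [0.5, 0.1, -1.5]
width: 0.162
```

Call:
jog_arm([
  [0,0,0.012,0,0,0,0],
  [0,0,0.012,0,0,0,0],
  [0,0,0.012,0,0,0,0],
  [0,0,0,0,0,0,0],
])

```text
time: 9.45
tool_pos: [0.4942, 0.0238, 0.082]
tcp_rot: [-1.564, 0.168, -0.168]
wrist_force: [0.5, 0.8, -0.6]
width: 0.162
```

Call:
jog_arm([
  [0,0,0.01,0,0,0,0],
  [0,0,0.01,0,0,0,0],
  [0,0,0,0,0,0,0],
])

```text
time: 9.82
tool_pos: [0.4987, 0.0446, 0.082]
tcp_rot: [-1.564, 0.168, -0.168]
wrist_force: [0.3, 0.6, -2.0]
width: 0.158
```

```bash
python3 look.py c; python3 -c "
import cv2,numpy as np
a=[cv2.resize(cv2.imread(f'pics/{c}_c.png')[y-60:y+60,x-80:x+80],(400,300),interpolation=cv2.INTER_CUBIC) for c,x,y in(('top',250,235),('side',300,270))]
cv2.imwrite('pics/c.png',np.hstack(a))"
```

```text
t 9.825 pos [0.4987 0.0446 0.082 ] w 0.158 F [ 0.3  0.6 -2. ] tool-z sign 1
axes x,y,z: [[0.977, -0.212, -0.0], [0.0, 0.0, -1.0], [0.212, 0.977, 0.0]]
shift(tool) [-0.0002 -0.001  -0.106 ] turn [-0.0002 -0.0043 -0.    ] deg [-0.  -0.2 -0. ]
top 0.55 [267. 244.] 347 dir [0.178 0.984 0.01 ] az 79.7 el 0.6 front [0.4915 0.0284 0.0886]
top collar_front 0.55 [267.7 239.9] [ 0.4918 -0.0074  0.085 ]
top bore_mouth 0.73 [225.9 231.5] [0.5076 0.0851 0.085 ]
side 0.4 [319. 258.] 134 dir [-0.336  0.76   0.556] az 113.9 el 33.8 front [0.4414 0.0584 0.1396]
side collar_front 0.62 [311.8 258.6] [ 0.4891 -0.0087  0.085 ]
side stub_mid 0.47 [323.6 252.7] [ 0.4761 -0.0392  0.085 ]
side bore_mouth 0.71 [286.8 276.7] [0.506  0.0702 0.085 ]
```

View pics/c.png

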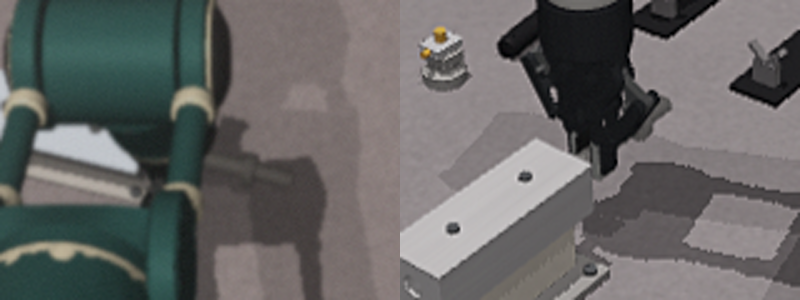

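Call:
jog_arm([
  [0,0,0,0,0,0,0.4],
  [0,0,0,0,0,0,1],
  [0,0,0,0,0,0,1],
  [0,0,0,0,0,0,1],
  [0,0,0,0,0,0,1],
  [0,0,0,0,0,0,1],
])

```text
time: 11.18
tool_pos: [0.4998, 0.0438, 0.0831]
tcp_rot: [-1.564, 0.167, -0.171]
wrist_force: [-0.7, -0.6, 0.4]
width: 1.0
```

Call:
jog_arm([
  [0,-0.03,0,0,0,0,1],
  [0,-0.03,-0.02,0,0,0,1],
  [0,-0.02,-0.04,0,0,0,1],
  [0,0,-0.05,0,0,0,1],
  [0,0,-0.05,0,0,0,1],
  [0,0,0,0,0,0,1],
])

```text
time: 11.92
tool_pos: [0.4653, -0.1168, 0.1662]
tcp_rot: [-1.566, 0.163, -0.17]
wrist_force: [-0.8, -0.1, -0.2]
width: 1.002
```

```bash
python3 look.py d; python3 -c "
import cv2,numpy as np
a=[cv2.resize(cv2.imread(f'pics/{c}_d.png')[y-60:y+60,x-80:x+80],(400,300),interpolation=cv2.INTER_CUBIC) for c,x,y in(('top',250,235),('side',300,270))]
cv2.imwrite('pics/d.png',np.hstack(a))"
```

```text
t 11.925 pos [ 0.4653 -0.1168  0.1662] w 1.002 F [-0.8 -0.1 -0.2] tool-z sign 1
axes x,y,z: [[0.978, -0.21, 0.004], [0.004, -0.002, -1.0], [0.21, 0.978, -0.001]]
shift(tool) [-0.0021  0.0832  0.0588] turn [ 0.0009 -0.0026  0.0044] deg [ 0.1 -0.1  0.3]
top 0.57 [250. 239.] 329 dir [0.22  0.973 0.07 ] az 77.2 el 4.0 front [0.5053 0.0776 0.0885]
top collar_front 0.58 [264.7 240.7] [ 0.4898 -0.0009  0.085 ]
top bore_mouth 0.95 [226.2 230.4] [0.5101 0.0846 0.085 ]
top bore_mouth 0.59 [364.2 157.1] [ 0.6883 -0.2167  0.085 ]
side 0.82 [311. 265.] 329 dir [0.21  0.975 0.072] az 77.9 el 4.1 front [0.4955 0.0585 0.0875]
side 0.71 [332. 196.] 258 dir [ 0.195  0.98  -0.027] az 78.7 el -1.6 front [ 0.6258 -0.1528  0.0438]
side collar_front 0.64 [314.4 258.8] [ 0.4837 -0.0103  0.085 ]
side stub_mid 0.79 [321.1 257. ] [ 0.4737 -0.0223  0.085 ]
side bore_mouth 0.69 [285.1 279.9] [0.5039 0.0811 0.085 ]
side bore_mouth 0.67 [309.4 259.1] [ 0.4929 -0.0049  0.085 ]
```

View pics/d.png

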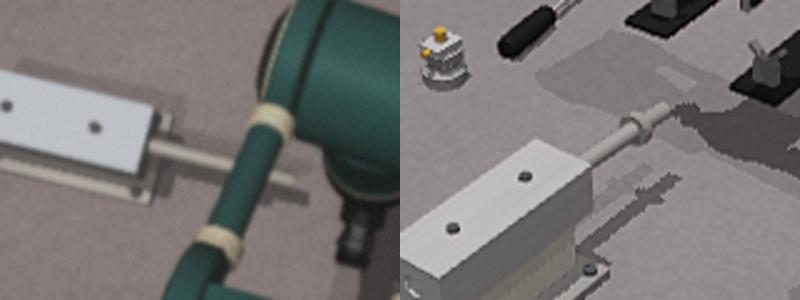

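The tube is in the bore and released, drooping slightly. The collar is at crop-right (640,125) and the stub at (655,112). Now I'll regrip it on the stub.

```bash
python3 -c "
from h import *
delta([.481,-.035,.076],78)"
```

```text
t 12.525 pos [ 0.4659 -0.1136  0.1658] w 0.997 F [ 0.1  0.  -0.2] tool-z sign 1
axes x,y,z: [[0.979, -0.205, 0.003], [0.003, -0.001, -1.0], [0.205, 0.979, -0.0]]
shift(tool) [-0.0016  0.0898  0.0801] turn [0.0001 0.0028 0.0034] deg [0.  0.2 0.2]
```

Call:
jog_arm([
  [-0.001,0,0.04,0,0.003,0.003,1],
  [0,0,0.035,0,0,0,1],
  [0,0.025,0.004,0,0,0,1],
  [0,0.025,0,0,0,0,1],
  [0,0.02,0,0,0,0,1],
  [0,0.01,0,0,0,0,1],
  [0,0,0,0,0,0,1],
  [0,0,0,0,0,0,1],
])

```text
time: 13.52
tool_pos: [0.4845, -0.0331, 0.0858]
tcp_rot: [-1.565, 0.16, -0.168]
wrist_force: [0.1, 0.5, 0.2]
width: 0.996
```

```bash
python3 -c "
from h import *
delta([.481,-.035,.076],78)
p=read_camera('side');x,y=315,262
cv2.imwrite('pics/e.png',cv2.resize(p['img'][y-45:y+45,x-60:x+60],(640,480),interpolation=cv2.INTER_CUBIC))"
```

```text
t 13.525 pos [ 0.4845 -0.0331  0.0858] w 0.996 F [0.1 0.5 0.2] tool-z sign 1
axes x,y,z: [[0.978, -0.207, 0.005], [0.005, -0.001, -1.0], [0.207, 0.978, 0.0]]
shift(tool) [-0.003   0.0098 -0.0026] turn [-0.0003  0.0009  0.0053] deg [-0.   0.1  0.3]
```

View pics/e.png

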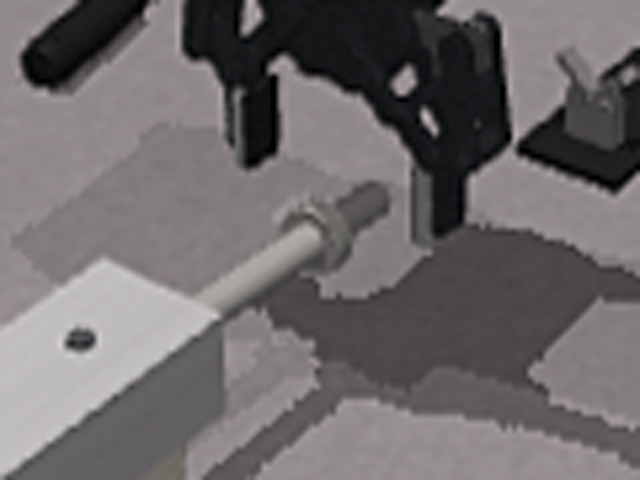

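```bash
python3 -c "
from h import *
p=read_camera('side')
f=lambda x,y:[255+x/5.333,217+y/5.333]
print(at_z(p,[f(364,204)],.079).round(4),'end',at_z(p,[f(384,190)],.079).round(4),'collarfront',at_z(p,[f(312,230)],.082).round(4))
T=np.linalg.inv(np.array(p['world_from_camera']))
s,q,M=tool()
for d in (0,.014):
  for w in(-.0425,.0425):
    X=q+M[:,0]*w+M[:,1]*(d-.013); uv=cv2.projectPoints(X[None],cv2.Rodrigues(T[:3,:3])[0],T[:3,3],K(p),np.array(p['distortion'],float))[0].ravel(); print(d,w,(uv-[255,217])*5.333)
"
```

```text
[[ 0.4764 -0.0379  0.079 ]] end [[ 0.4735 -0.0504  0.079 ]] collarfront [[ 0.4852 -0.0089  0.082 ]]
0 -0.0425 [423.66776711 200.59303086]
0 0.0425 [258.46331209 129.63846362]
0.014 -0.0425 [423.83547982 229.57076803]
0.014 0.0425 [259.57987737 158.02820946]
```

Call:
jog_arm([
  [-0.004,0.006,-0.004,0,0,0.005,1],
  [0,0.004,0,0,0,0,1],
  [0,0,0,0,0,0,0.4],
  [0,0,0,0,0,0,0],
  [0,0,0,0,0,0,0],
  [0,0,0,0,0,0,0],
  [0,0,0,0,0,0,0],
  [0,0,0,0,0,0,0],
], force=40)

```text
time: 14.62
tool_pos: [0.4807, -0.0368, 0.0767]
tcp_rot: [-1.565, 0.161, -0.167]
wrist_force: [0.2, -0.4, -0.7]
width: 0.171
```

Call:
jog_arm([
  [0,-0.003,0,0,0,0,0],
  [0,-0.002,0,0,0,0,0],
  [0,0,0.006,0,0,0,0],
  [0,0,0.008,0,0,0,0],
  [0,0,0,0,0,0,0],
])

```text
time: 15.25
tool_pos: [0.4827, -0.022, 0.0811]
tcp_rot: [-1.565, 0.163, -0.165]
wrist_force: [0.1, 0.9, -2.2]
width: 0.169
```

Call:
jog_arm([
  [0,0,0.01,0,0,0,0],
  [0,0,0.012,0,0,0,0],
  [0,0,0.012,0,0,0,0],
  [0,0,0.012,0,0,0,0],
  [0,0,0,0,0,0,0],
])

```text
time: 15.88
tool_pos: [0.494, 0.0264, 0.0818]
tcp_rot: [-1.565, 0.16, -0.166]
wrist_force: [0.5, 1.1, -1.0]
width: 0.166
```

```bash
python3 -c "
from h import *
delta([.4994,.0511,.082],78)"
```

```text
t 15.875 pos [0.494  0.0264 0.0818] w 0.166 F [ 0.5  1.1 -1. ] tool-z sign 1
axes x,y,z: [[0.978, -0.206, 0.003], [0.003, -0.001, -1.0], [0.206, 0.978, -0.0]]
shift(tool) [ 0.0002 -0.0002  0.0253] turn [0.0002 0.0017 0.0035] deg [0.  0.1 0.2]
```

Now push until contact shows in the force. The jog targets start from the measured pose, so contact force stays limited.

Call:
jog_arm([
  [0,0,0.008,0,0,0,0],
  [0,0,0.008,0,0,0,0],
  [0,0,0.004,0,0,0,0],
  [0,0,0,0,0,0,0],
])

```text
time: 16.38
tool_pos: [0.4985, 0.0464, 0.0823]
tcp_rot: [-1.567, 0.16, -0.165]
wrist_force: [-0.5, -0.7, 0.6]
width: 0.173
```

Call:
jog_arm([
  [0,0,0.003,0,0,0,0],
  [0,0,0.002,0,0,0,0],
])

```text
time: 16.62
tool_pos: [0.499, 0.0488, 0.0823]
tcp_rot: [-1.572, 0.159, -0.164]
wrist_force: [-2.4, -14.8, 3.3]
width: 0.171
```

Call:
jog_arm([
  [0,0,0.002,0,0,0,0],
  [0,0,0.001,0,0,0,0],
])

```text
time: 16.88
tool_pos: [0.4991, 0.0486, 0.0823]
tcp_rot: [-1.578, 0.16, -0.162]
wrist_force: [-1.3, -5.1, 0.8]
width: 0.171
```

```bash
python3 -c "
from h import *
delta([.4994,.0511,.082],78)
p=read_camera('side');x,y=300,270
cv2.imwrite('pics/f.png',cv2.resize(p['img'][y-45:y+45,x-60:x+60],(640,480),interpolation=cv2.INTER_CUBIC))"
```

```text
t 16.875 pos [0.4991 0.0486 0.0823] w 0.171 F [-1.3 -5.1  0.8] tool-z sign 1
axes x,y,z: [[0.979, -0.203, 0.003], [0.0, -0.013, -1.0], [0.203, 0.979, -0.013]]
shift(tool) [-0.0002  0.0003  0.0025] turn [0.0129 0.0049 0.0031] deg [0.7 0.3 0.2]
```

View pics/f.png

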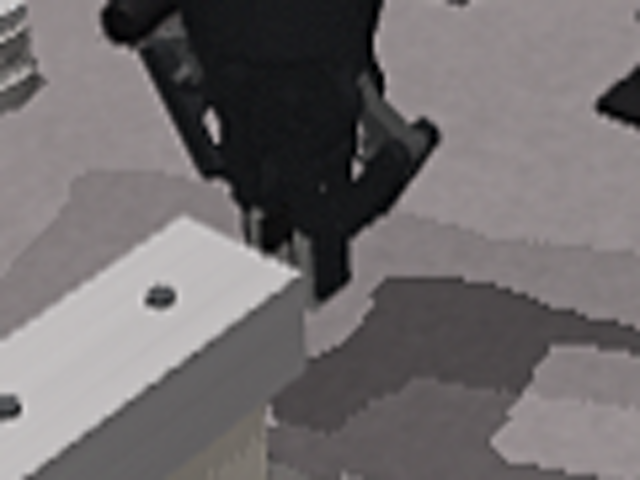

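The picture shows the gripper hard up at the block's face with the collar hidden behind it. The contact force came where the collar was expected, so I'll release, back off and check.

Call:
jog_arm([
  [0,0,0,0,0,0,0.4],
  [0,0,0,0,0,0,1],
  [0,0,0,0,0,0,1],
  [0,0,0,0,0,0,1],
  [0,0,0,0,0,0,1],
  [0,0,0,0,0,0,1],
])

```text
time: 17.68
tool_pos: [0.4989, 0.0504, 0.082]
tcp_rot: [-1.574, 0.161, -0.163]
wrist_force: [-0.8, -0.6, -0.8]
width: 1.0
```

Call:
jog_arm([
  [0,-0.03,0,0,0,0,1],
  [0,-0.03,-0.02,0,0,0,1],
  [0,-0.02,-0.04,0,0,0,1],
  [0,0,-0.05,0,0,0,1],
  [0,0,-0.05,0,0,0,1],
  [0,0,-0.05,0,0,0,1],
  [0,0,0,0,0,0,1],
])

```text
time: 18.55
tool_pos: [0.456, -0.1602, 0.1679]
tcp_rot: [-1.577, 0.156, -0.163]
wrist_force: [-0.0, 1.1, -0.8]
width: 1.0
```

```bash
python3 look.py z; python3 -c "
import cv2,numpy as np
a=[cv2.resize(cv2.imread(f'pics/{c}_z.png')[y-36:y+36,x-48:x+48],(400,300),interpolation=cv2.INTER_CUBIC) for c,x,y in(('top',240,235),('side',295,275))]
cv2.imwrite('pics/z.png',np.hstack(a))"
```

```text
t 18.55 pos [ 0.456  -0.1602  0.1679] w 1.0 F [-0.   1.1 -0.8] tool-z sign 1
axes x,y,z: [[0.979, -0.202, 0.006], [0.003, -0.012, -1.0], [0.202, 0.979, -0.011]]
shift(tool) [-0.0013  0.0837  0.1041] turn [0.0111 0.0062 0.0058] deg [0.6 0.4 0.3]
top 0.52 [236. 238.] 213 dir [ 0.21   0.074 -0.975] az 19.5 el -77.1 front [ 0.5205  0.0669 -0.0049]
top collar_front 0.73 [230.3 230.9] [0.5093 0.0755 0.085 ]
top stub_mid 0.65 [244.6 238.4] [0.4936 0.0432 0.085 ]
top bore_mouth 0.95 [227.8 230.5] [0.51  0.081 0.085]
top bore_mouth 0.46 [235.3 239.3] [0.491  0.0635 0.085 ]
top bore_mouth 0.42 [386.3 270.7] [ 0.4318 -0.2672  0.085 ]
side 0.44 [299. 272.] 64 dir [-0.331  0.735  0.591] az 114.3 el 36.3 front [0.4904 0.0548 0.0924]
side collar_front 0.74 [271.3 221.9] [ 0.6448 -0.1034  0.085 ]
side collar_front 0.6 [286.3 276.4] [0.5075 0.0697 0.085 ]
side stub_mid 0.51 [295.7 274.2] [0.4936 0.055  0.085 ]
side bore_mouth 0.59 [282.8 279.8] [0.5083 0.0828 0.085 ]
```

View pics/z.png

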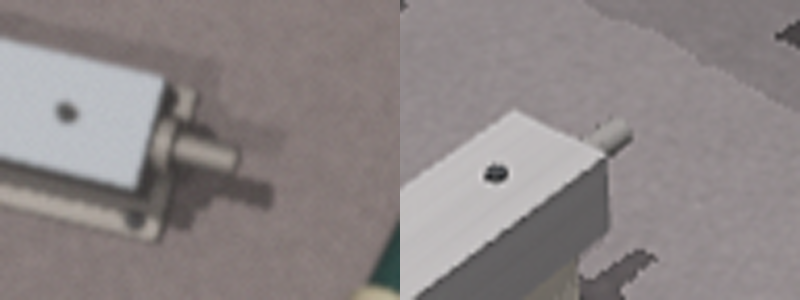

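The collar sits against the face (top crop about (165,143)), the stub sticks out straight, and the arm is clear. One last check of the stub end's position, which should be 44 mm from the face.

```bash
python3 -c "
from h import *
u=np.array([.209,.978,0])
for c,x,y,px in(('top',240,235,(240,159)),('side',295,275,(629,133))):
    p=read_camera(c); q=((px[0]-(400 if c=='side' else 0))*.24+x-48, px[1]*.24+y-36)
    X=at_z(p,[q],.085)[0]; print(c,X.round(4),'dist',((np.array([.505,.0775,.085])-X)@u).round(4))
print(readout.read_state()['wrist_force'])
"
```

```text
top [0.4966 0.0324 0.085 ] dist 0.0458
side [0.4873 0.0395 0.085 ] dist 0.0409
[-0.2513709  -0.19973827  0.32948158]
```

The two views give 46 and 41 mm against 44 mm nominal, so the collar is home within measurement error. The force stop agrees.

```bash
python3 -c "
from workcell import bot
print(bot.finish_job())"
```

```text
the job is handed in; nothing more can be done
None
```

The collimator is in the bore with its collar against the block's face, and I handed the job in at about 19 s of the 61 s allowed. The hand-in gives no verdict.

- **First stroke:** I gripped the tube at its balance point, slid it tip first about 73 mm into the bore and let go. The pictures showed it resting there with a slight droop. The depth clouds put it at about 4°, a little more than the 2 to 3° you gave.
- **Second stroke:** I regripped it on the stub, lifted it roughly level and pushed until it stopped. The wrist force rose from about 1 N to about 15 N there, and a further push did not move it. I then let go and backed the arm clear.

**Last checks:**
- **Collar and stub:** In the last picture the collar sits at the face and the stub sticks out straight. The stub end measures 46 mm from the face in the top view and 41 mm in the side view, against 44 mm nominal. The views differ by 5 mm, more than the 3 mm tolerance, so they alone don't prove it is home. That rests mainly on the force stop.
- **Tilt:** The final line fits for the tube's tilt were unusable because too little of it showed, so I judged that by eye.
- **Bystanders:** I did not measure the short tube, goniometer head, jar or screwdriver again. The arm's path stayed clear of them.

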